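Stand a framed leaf specimen in its display stand

ROBOT

A 6-joint arm with a two-finger parallel gripper is mounted at the origin on the work surface. World frame = base frame: x ahead of the robot, y to its left, z up, the work surface at z = 0. Lengths are in m, angles in rad, forces in N, time in s.
With the tool pointing down it reaches from about 0.4 to 0.825 m from the base axis. Payload 7 kg.
Tool frame: the origin (TCP) lies at the centre of the arm's flange, where the gripper is bolted on; the fingertips stand 178 mm ahead of it and the grasp point (between the pads) lies 159 mm ahead of it; z points along the fingers, y is the line along which they close (so a half turn about z gives the same grasp; the last joint's range is limited). The gripper opens to 88 mm and grips with 3 to 60 N. Pads are 19 mm wide; open, the fingers measure 130 mm over their backs; the gripper's body (78 mm by 193 mm) begins 47 mm behind the grasp point.
Start: joints at [1.476, 0.359, 0.012, 0, -1.224, -0.288], TCP at [0.252, 0.626, 0.405] pointing down, gripper open.
Joint ranges: [-3.07, 3.07], [-1.43, 2.12], [-1.02, 1.25], [-3.03, 1.67], [-3.05, -0], [-3.03, 3.03]. Speed limits (rad/s): [2.39, 2.39, 3.01, 3.14, 3.14, 3.14].

INTERFACE

Orientations are given as a 3x3 rotation matrix whose columns are the frame's x, y, z axes.
In Python, from bench import ctrl, cams, spotter gives the robot as it stands.
- The arm moves only by the tool play_rows, never from a script. Its argument "commands" is a list that holds one entry, the list of rows, each a list of 4 numbers: the shift along the tool's x, y, z in units of 0.04 m (1.0 is 0.04 m), then the turn about the tool's z in units of 8 degrees (1.0 is 8 degrees). In form: [[[tx, ty, tz, roll], ...]]. A call has 1 to 10 rows; each row shifts and turns the commanded pose from where the row before left it, along the tool's axes as they then stand; what a row does not reach is not made up. A row lasts 1/10 s, in which the tool goes at most 50 mm and 8.59 degrees, less where a joint would pass 70% of its speed; a pose out of reach is approached as far as the arm can. A call with a number of a shift or a turn outside -1 to 1 is refused whole. A call with a gripper value outside its range is refused whole. "hand" is the finger opening in mm, from 0 to 87.6, set as the call begins (left out, the last holds). The fingers move at their own pace and stop on an object; "grip_force" is the grip in N (left out, the last holds). Time passes only in rows, so rows that do not move let the fingers close. It gives the time, the measured TCP pose, the force, the opening and the grip force at its end, in the units of the state.
- ctrl.read_state(): the state, without advancing time (a new reading comes with each control period).
- cams.camera(name): name is "scene" or "top" or "wrist"; returns (picture, depth): 480x640x3 uint8, red, green, blue; 480x640 float32, m along the optical axis (not along the pixel's ray), 0 where there is no reading.
- cams.get_calibration(name): a dict with "K" (3x3 intrinsics, pixels), "k1" (the pictures are not rectified: a ray, as slopes to the right and down, at radius r is drawn at 1 + k1 r^2 times it, then the intrinsics apply), "rvec" (rotation vector, rad) and "tvec" (3), from world to camera coordinates, as OpenCV has them. Camera axes: x right, y down, z forward; pixel columns grow to the right and rows downward; lengths in m; the calibration is good to about 2 mm. A picture is of the moment at which its call begins: read the wrist's pose just before it. get_calibration takes no time and is no camera call; for the wrist camera it gives the pose at the moment of the call.
- ctrl.sign_off(): hands the job in; it is judged then, once.
Trained networks look in the newest picture that a camera, given by its name, has taken for a name from the list of things; names that differ only in an ending like _2 or _b are one class to them, and where a whole thing is asked for, a point or a joint stands for the part that bears it (a point fixed in the world has none). Each returns a list of dicts, best first, with "conf" (0 to 1); they miss things now and then, are a little off and sometimes report something else, mostly with a low value. They report only what shows in the picture. A call takes as long as a camera call. They do not tell look-alikes from the thing itself.
- spotter.look_for(camera, label): "pixel" ([column, row] in pixels, amid what is visible of it).
- spotter.regions_of(camera, label): "region" (480x640 bool, what is visible of it) and "pixel" ([column, row] in pixels, amid what is visible of it).
- spotter.spot_point(camera, label): "pixel" ([column, row] in pixels: a listed point, or the origin of a listed thing).
The state is a dict: "time": time; "joint_pos": joint angles; "joint_velocities": joint speeds; "joint_efforts": joint torques, N m; "tcp_pos": TCP position; "tcp_rot": TCP orientation; "ft_force": force on the tool from outside, world axes, zero at the start; "torque": the same for the moment, N m; "width": finger opening in m; "gripper_force": force on a finger pad.
Only numpy, scipy, OpenCV 4.12 (cv2) and the standard library are available. Lean on these libraries where they do the work, as an engineer would, in place of code of your own. Each camera call takes 0.05 s, during which the arm holds its last target. There are 200 camera calls.

TASK

The framed leaf specimen lies flat, picture up, on the desk: stand it in the aluminium display stand, picture facing out, with its lower end fully home in the slot and its back against the stand's uprights beneath the two top tabs. Lay it on the sloped blue rest first and let go, so that you can take it again by its upper end; then tilt its lower end into the slot, let it reach the bottom, and straighten it upright. Be gentle with the stand, and leave the other things on the desk where they are.

Things in the scene. Friction and masses are not known exactly. Their poses are not given: they have to be found in the camera images.
- panel_center (a point): Centre of the framed specimen panel, a rigid dark wooden slab 130 x 68 x 10 mm (about 0.13 kg), leaf picture on its front. Axes: x along the 130 mm (either end may be up), y along the 68 mm, z out of the picture. Starts flat, picture up, centre 5 mm up. Grasp it across the 68 mm width when flat, across the 10 mm thickness at its upper end once it leans on the rest.
- panel_front (a point): Centre of the panel's picture face: 5 mm from panel_center along the panel's z.
- panel: The same panel; this origin is the centre of its back face, 5 mm behind panel_center; same axes.
- rest_toe (a point): Inner corner where the rest's slope meets its toe ledge, mid-width, 22 mm above the desk. Axes: x up the slope (52 deg above level), y level across it, z out of the slope. A panel lying in it lengthwise has its centre at about (65, 0, 5) mm; its upper 50 mm stick out past the slope's top with free space beneath.
- rest: Fixed sloped rest, painted blue, origin under its base (95 x 80 x 12 mm). The slope is 80 mm long and 52 mm wide; its toe ledge stands 14 mm out from the slope and is 10 mm thick. Nothing tall within 200 mm behind it.
- slot (a point): Middle of the slot's floor, where the floor meets the stand's face, 34 mm above the desk. Axes: x up the face, which leans back 10 deg from vertical so that a panel stays by itself; y level along the slot; z out to the front. Slot: z 0 to 16 mm, y -38 to 38 mm (ends closed 14 mm high), front lip 14 mm high, 8 mm thick. A panel fully home has its centre at (65, 0, 5) mm, its z along this z.
- tabs (a point): On the stand, midway between its two top tabs, level with their undersides: 135 mm up the face from the slot's floor, same axes as the slot. The tabs are 7 mm thick, 20 mm wide (24 to 44 mm each side of the middle) and reach 14 mm out of the face, so the panel cannot go in straight from above: its lower end enters with its upper end leaning out 15 to 23 deg off the face (the lip allows 26).
- stand: The fixed aluminium display stand, origin under its grey base (120 x 110 x 24 mm); its front looks to its own -x. The face is solid to 75 mm above the slot's floor; above that only two uprights go on, 20 mm wide below each tab, with an open space 48 mm wide between and behind them, where a finger can pass.
- card_tray: open cardboard tray, 110 x 80 x 30 mm high; a loose bystander, leave it. Origin at the centre of its underside.
- jar: amber glass jar, 60 mm across, 80 mm high; a loose bystander, leave it. Origin at the centre of its underside.
- tape: yellow roll of tape lying flat, 96 mm across, 24 mm high; a loose bystander, leave it. Origin at the centre of its underside.
- loupe: hand lens lying flat: 64 mm disc with a black handle, in all 150 mm long, 12 mm high; a loose bystander, leave it. Origin at the centre of its underside.
- brush: small brush lying flat, about 180 mm long, under 30 mm high; a loose bystander, leave it. Origin at the centre of its underside.
- mug: blue mug, 80 mm across plus handle, 90 mm high; a loose bystander, leave it. Origin at the centre of its underside.
Things that resemble listed ones, but are neither listed nor needed, are in the scene too. What is shaped like the panel but pink, red or yellow is not meant.

How it is judged:
On the way, in this order (a step that is already met when the one before it is completed fails the run):
1. the panel lies on the sloped rest, let go and at rest (x of panel_center in the frame of rest_toe between 0.055 and 0.085 m and y of panel_center in the frame of rest_toe between -0.02 and 0.02 m and z of panel_center in the frame of rest_toe between 0 and 0.014 m and angle between the x axis of panel and the x axis of rest_toe, either way round below 0.2 rad and contact force between the fingers and panel below 0.05 N and linear speed of panel below 0.02 m/s and angular speed of panel below 0.2 rad/s), for 0.2 s.
2. the panel's lower end is in the slot, down at its floor, with the panel leaning out 6 to 30 degrees off the stand's face (distance between panel_center and slot below 0.0735 m and angle between the x axis of panel and the x axis of slot, either way round between 0.105 and 0.53 rad and y of panel_center in the frame of slot between -0.02 and 0.02 m), for 0.1 s.
At the end, for the whole second after the job is handed in: The panel stands in the slot, its centre within 4 mm of 65 mm up the face and within 8 mm of the slot's middle, picture out, not more than about 4.5 deg off the face and within 5.5 mm of lying against it (under the tabs), let go and at rest (x of panel_center in the frame of slot between 0.061 and 0.069 m and y of panel_center in the frame of slot between -0.008 and 0.008 m and z of panel_center in the frame of slot between 0 and 0.0105 m and z of panel_front in the frame of slot between 0.006 and 0.016 m and angle between the x axis of panel and the x axis of slot, either way round below 0.08 rad and contact force between the fingers and panel below 0.05 N and linear speed of panel below 0.02 m/s and angular speed of panel below 0.2 rad/s); the robot touches nothing.
It fails at once if the panel pressed on the stand with more than 45 N (contact force between panel and stand above 45 N).
It fails at once if a bystander moved by more than 30 mm (distance of any of card_tray, jar, tape, loupe, brush, mug from where it was at the start of the episode above 0.03 m).
It also fails if it takes over 69 s, if anything falls off the work surface, if the arm or the gripper's body presses on something with over 40 N, if the wrist force passes 120 N, or if a joint passes its speed limit or range.

## Working session

There is one attempt and no reset: what is moved stays moved. The work goes in short steps, Python scripts to look and compute and a tool call to move; the robot and the scene stay as the last step left them, time stands still between calls to the robot, and variables do not carry over. Pictures are saved under pics/ and viewed, at most 10 in all, crops included, and the job is handed in when it is done.

Besides the shell and the picture viewer there is one more tool, called after "Call:" as name(argument=value, ...) on one line, values as JSON. play_rows: Moves the arm, as the interface text tells. Shifts and turns lie within -1 to 1; 1 stands for 0.04 m of shift or 8 degrees of turn. Its arguments: {"type":"object","properties":{"commands":{"type":"array","items":{"type":"array","items":{"type":"array","items":{"type":"number","minimum":-1,"maximum":1}}}},"hand":{"type":"number"},"grip_force":{"type":"number"}},"required":["commands"]}

```bash
mkdir -p pics; cat > h.py <<'E'
import numpy as np,cv2
from bench import ctrl,cams,spotter
def proj(c,P):
    rv,tv=np.array(c['rvec'],float).ravel(),np.array(c['tvec'],float).ravel()
    q=np.atleast_2d(P)@cv2.Rodrigues(rv)[0].T+tv; s=q[:,:2]/q[:,2:]
    s=s*(1+c['k1']*(s**2).sum(1,keepdims=True)); K=np.array(c['K'])
    return s*[K[0,0],K[1,1]]+K[:2,2]
def cloud(c,d):
    K=np.array(c['K']);v,u=np.mgrid[:480,:640]
    s=np.stack([(u-K[0,2])/K[0,0],(v-K[1,2])/K[1,1]],-1);t=s.copy()
    for _ in range(6): t=s/(1+c['k1']*(t**2).sum(-1,keepdims=True))
    q=np.concatenate([t,np.ones_like(t[...,:1])],-1)*d[...,None]
    R=cv2.Rodrigues(np.array(c['rvec'],float).ravel())[0]
    return (q-np.array(c['tvec']).ravel())@R
def snap(name):
    c=cams.get_calibration(name);im,d=cams.camera(name);return c,im,d,cloud(c,d)
E
python3 - <<'E'
from h import *
for n in ['scene','top']:
    c,im,d,P=snap(n);cv2.imwrite(f'pics/{n}0.png',im[...,::-1]);np.savez(f'{n}0.npz',im=im,d=d,P=P)
    R=cv2.Rodrigues(np.array(c['rvec']).ravel())[0];print(n,-R.T@np.array(c['tvec']).ravel())
    for l in ['panel_center','rest','rest_toe','stand','slot','tabs']:
        for r in spotter.spot_point(n,l)[:3]:
            u,v=np.round(r['pixel']).astype(int);u=min(max(u,0),639);v=min(max(v,0),479)
            print(l,round(r['conf'],2),(u,v),P[v,u].round(3))
E
```

```text
scene [ 1.17325453 -0.48858399  0.91621535]
panel_center 0.76 (np.int64(288), np.int64(277)) [ 0.503 -0.225  0.011]
panel_center 0.72 (np.int64(191), np.int64(248)) [ 0.282 -0.411  0.011]
panel_center 0.72 (np.int64(135), np.int64(284)) [ 0.327 -0.578  0.008]
rest 0.83 (np.int64(454), np.int64(215)) [0.543 0.284 0.02 ]
rest_toe 0.73 (np.int64(444), np.int64(211)) [0.522 0.263 0.029]
stand 0.55 (np.int64(393), np.int64(279)) [ 0.676 -0.029  0.071]
slot 0.71 (np.int64(292), np.int64(275)) [ 0.5   -0.212  0.008]
slot 0.62 (np.int64(393), np.int64(273)) [ 0.67  -0.027  0.087]
tabs 0.85 (np.int64(406), np.int64(240)) [ 0.536  0.123 -0.005]
tabs 0.27 (np.int64(392), np.int64(271)) [ 0.669 -0.03   0.094]
tabs 0.25 (np.int64(202), np.int64(309)) [ 0.495 -0.451  0.019]
top [ 0.32393899 -0.1217618   1.51945129]
panel_center 0.87 (np.int64(428), np.int64(358)) [ 0.254 -0.403  0.012]
panel_center 0.81 (np.int64(350), np.int64(326)) [ 0.328 -0.214  0.013]
panel_center 0.79 (np.int64(501), np.int64(334)) [ 0.314 -0.581  0.013]
rest_toe 0.92 (np.int64(151), np.int64(244)) [0.519 0.277 0.022]
stand 0.78 (np.int64(265), np.int64(199)) [ 0.631 -0.001  0.048]
slot 0.59 (np.int64(263), np.int64(195)) [0.64  0.004 0.05 ]
tabs 0.81 (np.int64(259), np.int64(174)) [0.7   0.018 0.02 ]
```

View pics/top0.png

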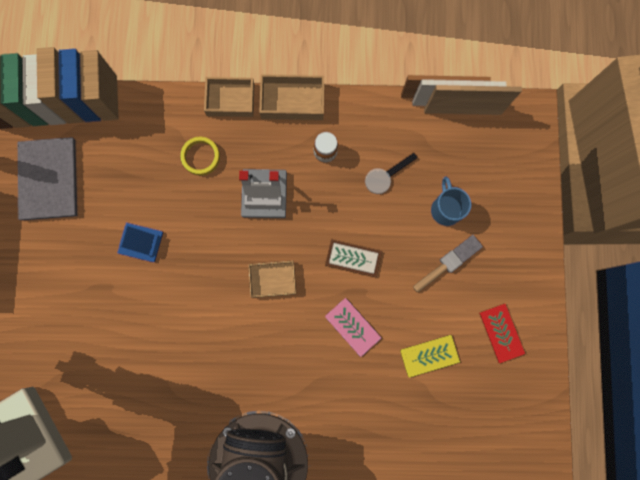

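View pics/scene0.png

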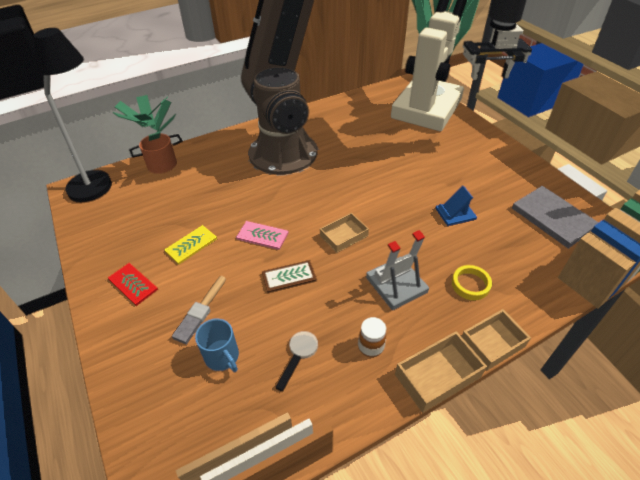

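```bash
python3 - <<'E'
from h import *
z=np.load('top0.npz');im,d,P=z['im'],z['d'],z['P']
a=im[220:300,310:400];b=im[160:270,110:300]
a=cv2.resize(a,(450,400),interpolation=2);b=cv2.resize(b,(691,400),interpolation=2)
s=np.load('scene0.npz')['im']
c=cv2.resize(s[170:315,350:500],(400,387),interpolation=2);c=cv2.resize(c,(414,400))
o=np.hstack([a,b,c]);o=cv2.resize(o,(800,206));cv2.imwrite('pics/crop.png',o[...,::-1])
print(P[258,354],P[300,600])
# panel mask: differs from wood, by height
def box(x0,x1,y0,y1): return (P[...,0]>x0)&(P[...,0]<x1)&(P[...,1]>y0)&(P[...,1]<y1)&(d>0)
t=box(.42,.56,-.33,-.10)
print('desk z',np.median(P[...,2][t]))
for th in (.004,.006,.008):
    m=t&(P[...,2]>th);q=P[m];r=cv2.minAreaRect(q[:,:2].astype(np.float32)*1000);print(th,m.sum(),r,np.median(q[:,2]))
np.set_printoptions(linewidth=200)
# rest by colour
for n in ['top','scene']:
    z=np.load(n+'0.npz');im,d,P=z['im'].astype(int),z['d'],z['P']
    m=(P[...,0]>.4)&(P[...,0]<.65)&(P[...,1]>.15)&(P[...,1]<.38)&(im[...,2]>im[...,0]*1.5)&(im[...,2]>40)&(d>0)
    q=P[m];print(n,'rest',m.sum(),q.min(0).round(3),q.max(0).round(3),cv2.minAreaRect(q[q[:,2]<.016][:,:2].astype(np.float32)*1000),cv2.minAreaRect(q[:,:2].astype(np.float32)*1000))
    hi=q[q[:,2]>.03]; 
    if len(hi)>10:
        A=np.c_[hi[:,:2],np.ones(len(hi))];k=np.linalg.lstsq(A,hi[:,2],rcond=None)[0];print('slope plane',k,np.degrees(np.arctan(np.hypot(*k[:2]))),np.degrees(np.arctan2(k[1],k[0])),len(hi))
    t=(P[...,0]>.55)&(P[...,0]<.78)&(P[...,1]>-.1)&(P[...,1]<.12)&(d>0)&(P[...,2]>.015)
    q=P[t];b=q[q[:,2]<.032]
    print('stand base',len(b),cv2.minAreaRect(b[:,:2].astype(np.float32)*1000))
    r=t&(im[...,0]>110)&(im[...,1]<60)&(P[...,2]>.1);l,k=cv2.connectedComponents(r.astype(np.uint8))
    for i in range(1,l):
        if (k==i).sum()>8: print('tab',(k==i).sum(),P[k==i].mean(0).round(4),np.argwhere(k==i).mean(0))
E
```

```text
[ 0.49415726 -0.2221262   0.01129977] [ 0.43862081 -1.17627317 -0.7297795 ]
desk z 0.0016272890654299424
0.004 1818 ((489.8292236328125, -215.0516815185547), (139.47406005859375, 228.55270385742188), 0.06397020071744919) 0.009414869510606282
0.006 1451 ((489.6992492675781, -214.89382934570312), (228.34849548339844, 139.3077392578125), 89.92255401611328) 0.010427212551388818
0.008 1130 ((489.03338623046875, -215.62823486328125), (216.98399353027344, 137.21595764160156), 89.66445922851562) 0.01123114475128866
top rest 1160 [0.477 0.255 0.004] [0.57  0.361 0.089] ((524.4912719726562, 307.4521789550781), (93.27564239501953, 76.44184112548828), 76.95610046386719) ((524.0059204101562, 305.9533996582031), (96.02561950683594, 76.64158630371094), 76.63406372070312)
slope plane [ 0.23674421  0.99529001 -0.3681    ] 45.65303818016799 76.62001141740758 617
stand base 995 ((632.9891357421875, 9.053028106689453), (117.814697265625, 164.68014526367188), 89.89781951904297)
tab 73 [0.6581 0.039  0.1749] [175.1369863  243.12328767]
tab 62 [ 0.6583 -0.0294  0.1747] [175.61290323 273.64516129]
scene rest 862 [ 0.481  0.253 -0.   ] [0.574 0.351 0.085] ((528.8992309570312, 306.2698059082031), (96.38299560546875, 78.06532287597656), 75.6115493774414) ((528.8992309570312, 306.2698059082031), (96.38299560546875, 78.06532287597656), 75.6115493774414)
slope plane [ 0.04097255  0.97487562 -0.2639337 ] 44.29639342315604 87.59336154618113 395
stand base 1134 ((653.1781005859375, 4.442783355712891), (112.23151397705078, 122.53760528564453), 89.93087005615234)
tab 69 [0.6602 0.0383 0.1722] [235.20289855 418.05797101]
tab 74 [ 0.6605 -0.0299  0.1723] [246.31081081 393.52702703]
```

View pics/crop.png

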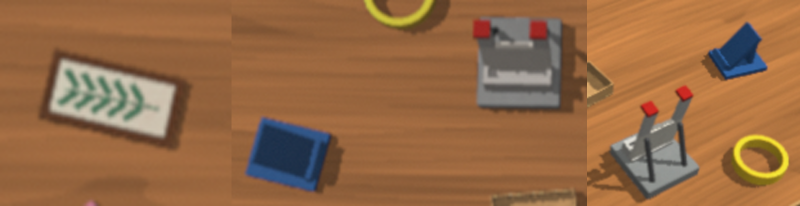

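The crop confirms it: the dark-brown framed panel at top (354,258) / scene (289,276) is the one meant. The pink (350,326), yellow (428,358) and red (501,334) ones are decoys.

```bash
cat >> h.py <<'E'
def to(goal,yaw=None):
    """print tool-frame move to TCP goal & yaw of tool x axis (deg), in units"""
    s=ctrl.read_state();p,R=np.array(s['tcp_pos']),np.array(s['tcp_rot'])
    y0=np.degrees(np.arctan2(R[1,0],R[0,0]))
    print('t',round(s['time'],2),'tcp',p.round(4),'yaw',y0.round(2),'w',round(s['width'],4),'F',np.round(s['ft_force'],1),'down',R[2,2].round(4))
    print(' shift units (current tool axes)',(R.T@(np.array(goal)-p)/.04).round(3))
    if yaw is not None:
        dy=(yaw-y0+180)%360-180; print(' roll units',round(-dy/8,3),'dyaw',round(dy,2))
E
python3 - <<'E'
from h import *
z=np.load('top0.npz');im,d,P=z['im'],z['d'],z['P']
m=((P[...,2]>.006)&(d>0)).astype(np.uint8);l,k=cv2.connectedComponents(m,connectivity=4)
q=P[k==k[258,354]];r=cv2.minAreaRect(q[:,:2].astype(np.float32)*1000);print(r)
w=(k==k[258,354])&(im.min(2)>130);r=cv2.minAreaRect(P[w][:,:2].astype(np.float32)*1000);print('white',r)
s=ctrl.read_state();print(np.round(s['tcp_rot'],3))
to([.49,-.22,.405],-17+90)
c=cams.get_calibration('wrist');R=cv2.Rodrigues(np.array(c['rvec']).ravel())[0];C=-R.T@np.array(c['tvec']).ravel()
print('cam in tool',np.array(s['tcp_rot']).T@(C-s['tcp_pos']),(R@np.array(s['tcp_rot'])).round(3))
E
```

```text
((496.0124816894531, -220.09768676757812), (130.22723388671875, 72.9249267578125), 78.43219757080078)
white ((494.7605285644531, -220.10745239257812), (111.56912994384766, 50.66653823852539), 77.9677734375)
[[ 0.928 -0.374 -0.   ]
 [-0.374 -0.928  0.   ]
 [-0.    -0.    -1.   ]]
t 0.7 tcp [0.2521 0.6261 0.4047] yaw -21.93 w 0.0871 F [-0.2 -0.1  0.1] down -1.0
 shift units (current tool axes) [ 1.3417e+01  1.7401e+01 -9.0000e-03]
 roll units -11.866 dyaw 94.93
cam in tool [ 0.07160599 -0.00027555  0.02068935] [[ 0.001  1.     0.001]
 [-0.965  0.001 -0.264]
 [-0.264 -0.     0.965]]
```

Call:
play_rows(commands=[[[0,0,0,1],[0,0,0,1],[0,0,0,1],[0,0,0,1],[0,0,0,1],[0,0,0,1],[0,0,0,1],[0,0,0,1],[0,0,0,1],[0,0,0,1]]], hand=87.6)

```text
time: 1.7
tcp_pos: [0.2521, 0.6261, 0.4047]
tcp_rot: [[-0.212, -0.977, 0.0], [-0.977, 0.212, 0.0], [-0.0, 0.0, -1.0]]
ft_force: [0.2, -0.8, 0.9]
width: 0.0875
gripper_force: 0.0
```

```bash
python3 - <<'E'
from h import *
to([.5016,-.1906,.405],-101.8)
E
```

```text
t 1.7 tcp [0.2521 0.6261 0.4047] yaw -102.26 w 0.0875 F [ 0.2 -0.8  0.9] down -1.0
 shift units (current tool axes) [ 1.8627e+01 -1.0431e+01 -9.0000e-03]
 roll units -0.058 dyaw 0.46
```

Call:
play_rows(commands=[[[0.93,-0.52,0,0],[0.93,-0.52,0,0],[0.93,-0.52,0,0],[0.93,-0.52,0,0],[0.93,-0.52,0,0],[0.93,-0.52,0,0],[0.93,-0.52,0,0],[0.93,-0.52,0,0],[0.93,-0.52,0,0],[0.93,-0.52,0,0]]])

```text
time: 2.7
tcp_pos: [0.3788, 0.2174, 0.4051]
tcp_rot: [[-0.206, -0.979, 0.001], [-0.979, 0.206, 0.001], [-0.001, -0.001, -1.0]]
ft_force: [0.7, -0.2, 0.3]
width: 0.0872
gripper_force: 0.0
```

Call:
play_rows(commands=[[[0.93,-0.52,0,0],[0.93,-0.52,0,0],[0.93,-0.52,0,0],[0.93,-0.52,0,0],[0.93,-0.52,0,0],[0.93,-0.52,0,0],[0.93,-0.52,0,0],[0.93,-0.52,0,0],[0.93,-0.52,0,0],[0,0,0,0]]])

```text
time: 3.7
tcp_pos: [0.4935, -0.1509, 0.4043]
tcp_rot: [[-0.211, -0.977, -0.001], [-0.977, 0.211, -0.001], [0.001, 0.0, -1.0]]
ft_force: [-0.5, 1.0, 0.6]
width: 0.0876
gripper_force: 0.0
```

```bash
python3 - <<'E'
from h import *
to([.5016,-.1906,.18],-101.8)
c,im,d,P=snap('wrist');cv2.imwrite('pics/w1.png',im[...,::-1])
r=spotter.spot_point('wrist','panel_center')[0];print(r)
m=((P[...,2]>.006)&(P[...,2]<.03)&(d>0)).astype(np.uint8);l,k=cv2.connectedComponents(m,connectivity=4)
u,v=np.round(r['pixel']).astype(int)
q=P[k==k[v,u]];print(k[v,u],cv2.minAreaRect(q[:,:2].astype(np.float32)*1000),np.median(q[:,2]))
w=(k==k[v,u])&(im.min(2)>130);print('white',cv2.minAreaRect(P[w][:,:2].astype(np.float32)*1000))
E
```

```text
t 3.7 tcp [ 0.4935 -0.1509  0.4043] yaw -102.18 w 0.0876 F [-0.5  1.   0.6] down -1.0
 shift units (current tool axes) [ 0.922 -0.41   5.608]
 roll units -0.048 dyaw 0.38
{'pixel': [303.1, 135.8], 'conf': 0.77}
3 ((494.0752258300781, -220.0235595703125), (129.18479919433594, 68.19021606445312), 77.78469848632812) 0.009651816708983043
white ((494.2799377441406, -220.35397338867188), (111.965576171875, 50.33855438232422), 77.83587646484375)
```

Call:
play_rows(commands=[[[0.465,-0.19,0.7,0],[0.465,-0.195,0.7,0],[0,0,0.9,0],[0,0,0.9,0],[0,0,0.9,0],[0,0,0.8,0],[0,0,0.5,0],[0,0,0.2,0],[0,0,0,0]]])

```text
time: 4.7
tcp_pos: [0.5001, -0.1858, 0.1803]
tcp_rot: [[-0.205, -0.979, -0.001], [-0.979, 0.205, -0.0], [0.0, 0.001, -1.0]]
ft_force: [0.1, 0.9, 1.2]
width: 0.0874
gripper_force: 0.0
```

```bash
python3 - <<'E'
from h import *
to([.5006,-.1908,.18],-102.2)
E
```

```text
t 4.7 tcp [ 0.5001 -0.1858  0.1803] yaw -101.85 w 0.0874 F [0.1 0.9 1.2] down -1.0
 shift units (current tool axes) [ 0.119 -0.038  0.008]
 roll units 0.044 dyaw -0.35
```

Call:
play_rows(commands=[[[0,0,0,0],[0,0,0,0],[0,0,0,0],[0,0,0,0],[0,0,0,0],[0,0,0,0],[0,0,0,0],[0,0,0,0]]], hand=60, grip_force=5)

```text
time: 5.5
tcp_pos: [0.5005, -0.1867, 0.1817]
tcp_rot: [[-0.207, -0.978, 0.002], [-0.978, 0.207, -0.0], [-0.0, -0.002, -1.0]]
ft_force: [-1.8, 2.7, 6.5]
width: 0.068
gripper_force: 5.0
```

Call:
play_rows(commands=[[[0.03,0,-0.21,0],[0.03,0,-0.22,0],[0.06,0,-0.21,0],[0.07,0,-0.2,0],[0.1,0,-0.2,0],[0.11,0,-0.19,0],[0.13,0,-0.18,0],[0.14,0,-0.17,0],[0.18,0,-0.17,0],[0.21,0,-0.17,0]]], grip_force=3)

```text
time: 6.5
tcp_pos: [0.4912, -0.2287, 0.2581]
tcp_rot: [[-0.207, -0.978, 0.0], [-0.978, 0.207, 0.0], [-0.0, -0.0, -1.0]]
ft_force: [0.6, -0.4, -1.6]
width: 0.0682
gripper_force: 3.0
```

```bash
python3 - <<'E'
from h import *
to([.5,-.19,.18])
c,im,d,P=snap('scene');cv2.imwrite('pics/s2.png',cv2.resize(im[150:330,200:440],(800,600))[...,::-1])
E
```

```text
t 6.5 tcp [ 0.4912 -0.2287  0.2581] yaw -101.92 w 0.0682 F [ 0.6 -0.4 -1.6] down -1.0
 shift units (current tool axes) [-0.993 -0.015  1.951]
```

View pics/s2.png

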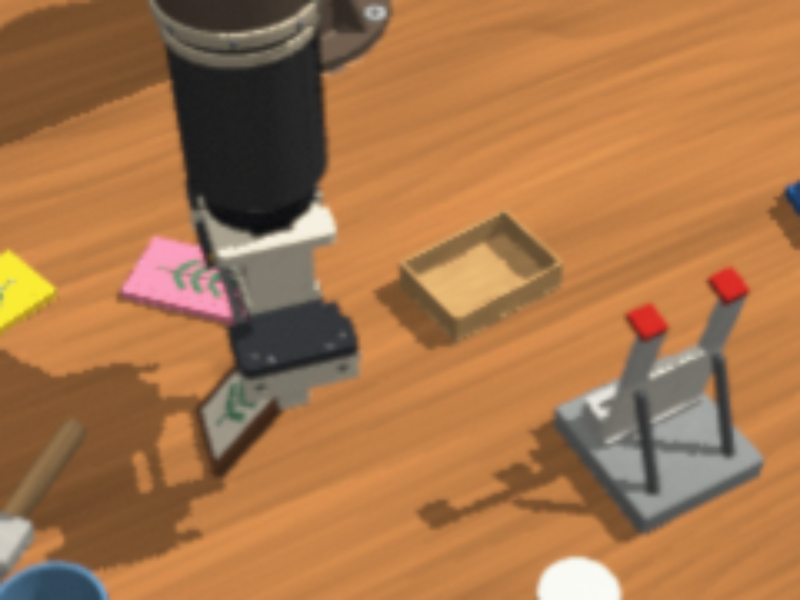

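Call:
play_rows(commands=[[[0,0,0,0],[0,0,0,0],[0,0,-0.6,0],[0,0,-1,0],[-0.5,0.07,-0.9,0],[-0.95,0.13,0,0],[-1,0.135,0,0],[-1,0.135,0,0],[-1,0.135,0,0],[-1,0.135,0,0]]], grip_force=30)

```text
time: 7.55
tcp_pos: [0.5068, -0.0071, 0.3569]
tcp_rot: [[-0.207, -0.978, -0.001], [-0.978, 0.207, -0.0], [0.0, 0.001, -1.0]]
ft_force: [0.7, 0.5, -0.7]
width: 0.0677
gripper_force: 30.0
```

Call:
play_rows(commands=[[[-1,0.135,0,0],[-1,0.135,0,0],[-1,0.135,0,0],[-1,0.135,0,0],[-1,0.135,0,0],[-1,0.135,0,0],[-1,0.135,0,0],[-0.95,0.13,0,0.2],[-0.5,0.07,0,0],[0,0,0,0]]])

```text
time: 8.55
tcp_pos: [0.5328, 0.3339, 0.356]
tcp_rot: [[-0.231, -0.973, -0.001], [-0.973, 0.231, -0.001], [0.002, 0.001, -1.0]]
ft_force: [-0.2, -0.7, -1.0]
width: 0.0674
gripper_force: 30.0
```

```bash
python3 - <<'E'
from h import *
c,im,d,P=snap('wrist');cv2.imwrite('pics/w3.png',im[...,::-1])
print(spotter.spot_point('wrist','rest_toe')[:2])
for r in spotter.spot_point('wrist','rest_toe')[:2]:
    u,v=np.round(r['pixel']).astype(int);print(P[v,u])
to([.5335,.335,.285],-103.6)
E
```

```text
[{'pixel': [325.1, 148.2], 'conf': 0.59}]
[0.51689341 0.27444495 0.10521283]
t 8.7 tcp [0.5327 0.3307 0.3568] yaw -103.52 w 0.0674 F [-0.  -0.5 -1.5] down -1.0
 shift units (current tool axes) [-0.111  0.005  1.795]
 roll units 0.01 dyaw -0.08
```

View pics/w3.png

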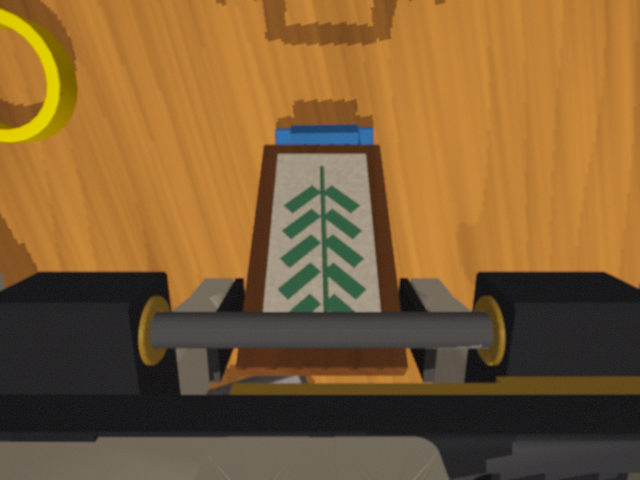

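Call:
play_rows(commands=[[[-0.11,0,0.4,0],[0,0,0.5,0],[0,0,0.4,0],[0,0,0.25,0],[0,0,0.15,0],[0,0,0.07,0],[0,0,0,0]]])

```text
time: 9.4
tcp_pos: [0.5341, 0.3349, 0.2872]
tcp_rot: [[-0.234, -0.972, -0.0], [-0.972, 0.234, -0.001], [0.001, -0.0, -1.0]]
ft_force: [0.0, -4.2, 0.2]
width: 0.0675
gripper_force: 30.0
```

```bash
python3 - <<'E'
from h import *
to([.5335,.335,.283],-103.6)
c,im,d,P=snap('scene');cv2.imwrite('pics/s4.png',cv2.resize(im[130:250,380:540],(800,600))[...,::-1])
E
```

```text
t 9.4 tcp [0.5341 0.3349 0.2872] yaw -103.53 w 0.0675 F [ 0.  -4.2  0.2] down -1.0
 shift units (current tool axes) [0.001 0.015 0.104]
 roll units 0.009 dyaw -0.07
```

View pics/s4.png

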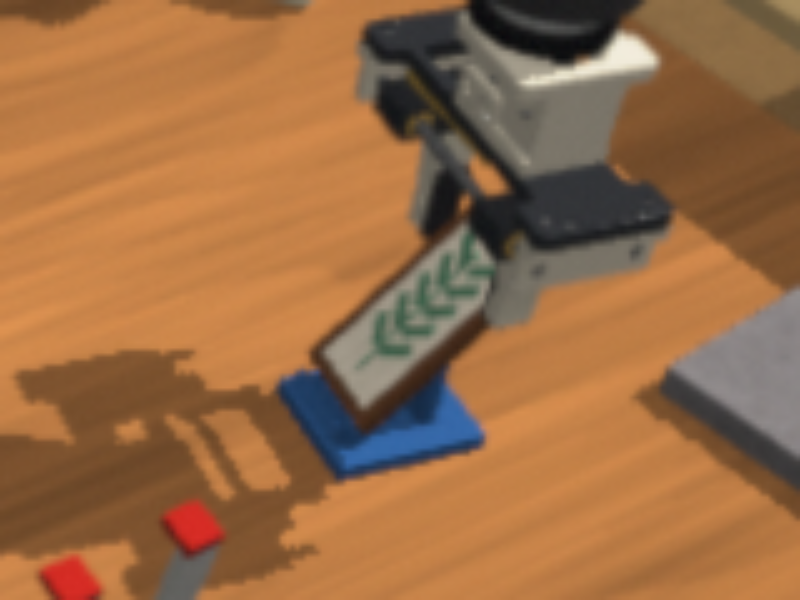

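```bash
cat >> h.py <<'E'
def frame(T,head,elev):
    a,e=np.radians(head),np.radians(elev);u=np.array([np.cos(a),np.sin(a),0]);k=np.array([0,0,1.])
    x=np.cos(e)*u+np.sin(e)*k;z=-np.sin(e)*u+np.cos(e)*k
    return np.array(T),np.c_[x,np.cross(z,x),z]
REST=frame([.519,.277,.022],76.4,52)
E
python3 - <<'E'
from h import *
c,im,d,P=snap('scene');O,R=REST
Q=(P-O)@R
w=(d>0)&(np.abs(Q[...,1])<.05)&(Q[...,0]>-.03)&(Q[...,0]<.15)&(np.abs(Q[...,2])<.04)
hsv=cv2.cvtColor(im,cv2.COLOR_RGB2HSV)
blue=w&(hsv[...,0]>95)&(hsv[...,0]<130)&(hsv[...,1]>120)
print('blue',np.percentile(Q[blue],[1,50,99],axis=0).round(4))
pan=w&~blue&(Q[...,0]<.09)
q=Q[pan&(Q[...,2]>0)&(Q[...,2]<.03)];print(len(q),np.percentile(q,[1,50,99],axis=0).round(4))
A=np.c_[q[:,:2],np.ones(len(q))];k=np.linalg.lstsq(A,q[:,2],rcond=None)[0];print('z=',k.round(4))
for v in range(190,224,3): print(v,[ (u,*Q[v,u].round(3)) for u in (447,452)], im[v,447],im[v,452])
E
```

```text
blue [[-0.0224 -0.041  -0.0393]
 [-0.0026 -0.0201 -0.0025]
 [ 0.0447  0.0319  0.0155]]
636 [[-0.0258 -0.0378  0.0008]
 [ 0.0476 -0.0062  0.011 ]
 [ 0.0891  0.0322  0.0167]]
z= [-0.0039  0.0136  0.0109]
190 [(447, np.float64(0.018), np.float64(0.103), np.float64(-0.058)), (452, np.float64(0.05), np.float64(0.032), np.float64(0.009))] [206 135  75] [144  92  52]
193 [(447, np.float64(0.013), np.float64(0.092), np.float64(-0.055)), (452, np.float64(0.045), np.float64(0.023), np.float64(0.011))] [204 133  75] [126 114  99]
196 [(447, np.float64(0.028), np.float64(0.028), np.float64(0.012)), (452, np.float64(0.04), np.float64(0.016), np.float64(0.01))] [81 55 39] [157 150 135]
199 [(447, np.float64(0.024), np.float64(0.017), np.float64(0.015)), (452, np.float64(0.035), np.float64(0.007), np.float64(0.012))] [160 151 136] [153 146 131]
202 [(447, np.float64(0.018), np.float64(0.012), np.float64(0.012)), (452, np.float64(0.031), np.float64(-0.002), np.float64(0.014))] [158 150 134] [110 121 103]
205 [(447, np.float64(0.013), np.float64(0.005), np.float64(0.01)), (452, np.float64(0.026), np.
[... 328 characters left out ...]
4(-0.024), np.float64(0.012))] [31 54 85] [115  99  84]
214 [(447, np.float64(-0.002), np.float64(-0.017), np.float64(0.009)), (452, np.float64(0.011), np.float64(-0.033), np.float64(0.013))] [ 31  63 101] [69 43 27]
217 [(447, np.float64(-0.007), np.float64(-0.025), np.float64(0.009)), (452, np.float64(0.0), np.float64(-0.027), np.float64(-0.005))] [26 50 80] [29 52 83]
220 [(447, np.float64(-0.016), np.float64(-0.023), np.float64(-0.003)), (452, np.float64(-0.007), np.float64(-0.029), np.float64(-0.012))] [ 39  76 121] [ 54 105 170]
223 [(447, np.float64(-0.019), np.float64(-0.035), np.float64(0.003)), (452, np.float64(-0.011), np.float64(-0.039), np.float64(-0.009))] [27 53 84] [32 60 96]
```

Call:
play_rows(commands=[[[0,0,0,0],[0,0,0,0],[0,0,0,0],[0,0,0,0],[0,0,0,0],[0,0,0,0],[0,0,0,0]]], hand=87.6, grip_force=10)

```text
time: 10.2
tcp_pos: [0.534, 0.3357, 0.2867]
tcp_rot: [[-0.234, -0.972, 0.0], [-0.972, 0.234, 0.0], [-0.0, -0.0, -1.0]]
ft_force: [-0.2, -0.8, 0.6]
width: 0.0876
gripper_force: 0.0
```

Call:
play_rows(commands=[[[0,0,-0.5,0],[0,0,-1,0],[0,0,-1,0],[0,0,-0.5,0],[0,0,0,0]]])

```text
time: 10.7
tcp_pos: [0.5346, 0.336, 0.4108]
tcp_rot: [[-0.234, -0.972, 0.005], [-0.972, 0.234, 0.004], [-0.005, -0.004, -1.0]]
ft_force: [-0.3, 0.1, 0.1]
width: 0.0875
gripper_force: 0.0
```

```bash
cat >> h.py <<'E'
def whitefit(P,im,d,F,lo=-.03,hi=.16):
    O,R=F;Q=(P-O)@R
    w=(d>0)&(np.abs(Q[...,1])<.045)&(Q[...,0]>lo)&(Q[...,0]<hi)&(Q[...,2]>-.01)&(Q[...,2]<.06)
    g=im.astype(int);m=w&(g.min(2)>85)&(g.max(2)-g.min(2)<60)
    return Q,w,m
E
python3 - <<'E'
from h import *
for n in ['wrist','scene']:
    c,im,d,P=snap(n);cv2.imwrite(f'pics/{n}5.png',im[...,::-1])
    Q,w,m=whitefit(P,im,d,REST)
    q=Q[m];print(n,len(q))
    if len(q)>50:
        print(cv2.minAreaRect(q[:,:2].astype(np.float32)*1000),np.percentile(q,[1,50,99],axis=0).round(4))
        A=np.c_[q[:,:2],np.ones(len(q))];print('z=',np.linalg.lstsq(A,q[:,2],rcond=None)[0].round(4))
to([.53,.33,.4],-13.6)
E
```

```text
wrist 4685
((47.99290466308594, 0.15134429931640625), (81.65843200683594, 146.13922119140625), 89.22525024414062) [[ 0.0086 -0.0256  0.0085]
 [ 0.0705 -0.0018  0.0101]
 [ 0.12    0.024   0.0115]]
z= [0.0061 0.0076 0.0097]
scene 481
((51.61376953125, 1.3474044799804688), (63.610008239746094, 139.5452880859375), 84.73287200927734) [[ 0.0089 -0.0269  0.0048]
 [ 0.0646 -0.0014  0.0093]
 [ 0.1192  0.026   0.0143]]
z= [0.0166 0.0009 0.0082]
t 10.8 tcp [0.5339 0.3355 0.4068] yaw -103.54 w 0.0875 F [ 0.   0.1 -0.9] down -1.0
 shift units (current tool axes) [0.157 0.062 0.17 ]
 roll units -11.243 dyaw 89.94
```

View pics/wrist5.png

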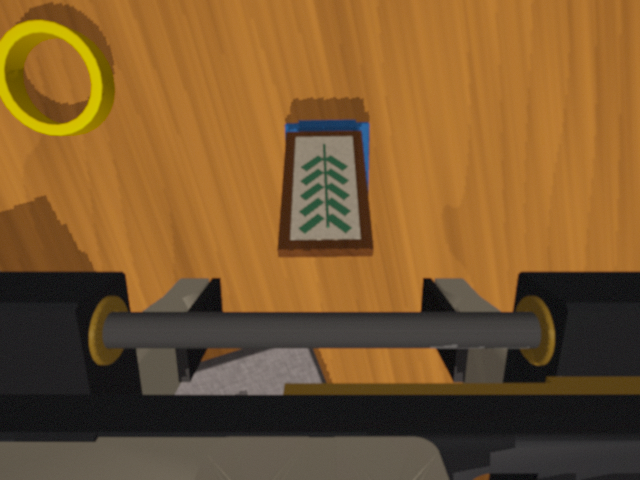

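Call:
play_rows(commands=[[[0,0,0,-1],[0,0,0,-1],[0,0,0,-1],[0,0,0,-1],[0,0,0,-1],[0,0,0,-1],[0,0,0,-1],[0,0,0,-1],[0,0,0,-1],[0,0,0,-1]]], hand=60)

```text
time: 11.8
tcp_pos: [0.5338, 0.3355, 0.4047]
tcp_rot: [[0.919, -0.394, -0.002], [-0.394, -0.919, -0.002], [-0.001, 0.003, -1.0]]
ft_force: [0.4, 0.3, -0.1]
width: 0.06
gripper_force: 0.0
```

Call:
play_rows(commands=[[[0,0,0,-1],[0,0,0,-0.25],[0,0,0,0]]])

```text
time: 12.1
tcp_pos: [0.5338, 0.3355, 0.4049]
tcp_rot: [[0.972, -0.234, -0.002], [-0.234, -0.972, -0.002], [-0.002, 0.002, -1.0]]
ft_force: [-0.5, 0.1, -0.1]
width: 0.0597
gripper_force: 0.0
```

```bash
python3 - <<'E'
from h import *
to([.536,.343,.288],-13.6)
E
```

```text
t 12.1 tcp [0.5338 0.3355 0.4049] yaw -13.52 w 0.0597 F [-0.5  0.1 -0.1] down -1.0
 shift units (current tool axes) [ 0.013 -0.201  2.923]
 roll units 0.01 dyaw -0.08
```

Call:
play_rows(commands=[[[0.01,-0.2,0.4,0],[0,0,0.8,0],[0,0,0.8,0],[0,0,0.5,0],[0,0,0.3,0],[0,0,0.12,0],[0,0,0,0],[0,0,0,0]]])

```text
time: 12.9
tcp_pos: [0.5366, 0.3436, 0.2908]
tcp_rot: [[0.972, -0.234, 0.001], [-0.234, -0.972, 0.001], [0.001, -0.001, -1.0]]
ft_force: [0.1, -0.4, -1.0]
width: 0.0601
gripper_force: 0.0
```

Call:
play_rows(commands=[[[0,0,0,0],[0,0,0,0],[0,0,0,0],[0,0,0,0],[0,0,0,0],[0,0,0,0]]], hand=5, grip_force=8)

```text
time: 13.5
tcp_pos: [0.5363, 0.3431, 0.2899]
tcp_rot: [[0.972, -0.234, -0.0], [-0.234, -0.972, -0.001], [-0.0, 0.001, -1.0]]
ft_force: [0.5, -0.8, 1.7]
width: 0.0217
gripper_force: 7.1
```

Call:
play_rows(commands=[[[0,0.1,-0.2,0],[0,0.1,-0.2,0],[0,0.1,-0.25,0],[0,0.1,-0.3,0],[0,0.1,-0.35,0],[0,0.1,-0.4,0],[0,0.1,-0.4,0],[0,0,-0.4,0],[0,0,-0.3,0],[0,0,0,0]]], grip_force=14)

```text
time: 14.5
tcp_pos: [0.5301, 0.3164, 0.4048]
tcp_rot: [[0.972, -0.234, 0.003], [-0.234, -0.972, 0.003], [0.003, -0.004, -1.0]]
ft_force: [0.2, -0.6, -1.9]
width: 0.0097
gripper_force: 14.0
```

```bash
python3 - <<'E'
from h import *
to([.5,.2,.4],-90)
c,im,d,P=snap('scene');cv2.imwrite('pics/s6.png',cv2.resize(im[60:260,340:580],(800,600))[...,::-1])
E
```

```text
t 14.5 tcp [0.5301 0.3164 0.4048] yaw -13.52 w 0.0097 F [ 0.2 -0.6 -1.9] down -1.0
 shift units (current tool axes) [-0.052  3.005  0.107]
 roll units 9.56 dyaw -76.48
```

View pics/s6.png

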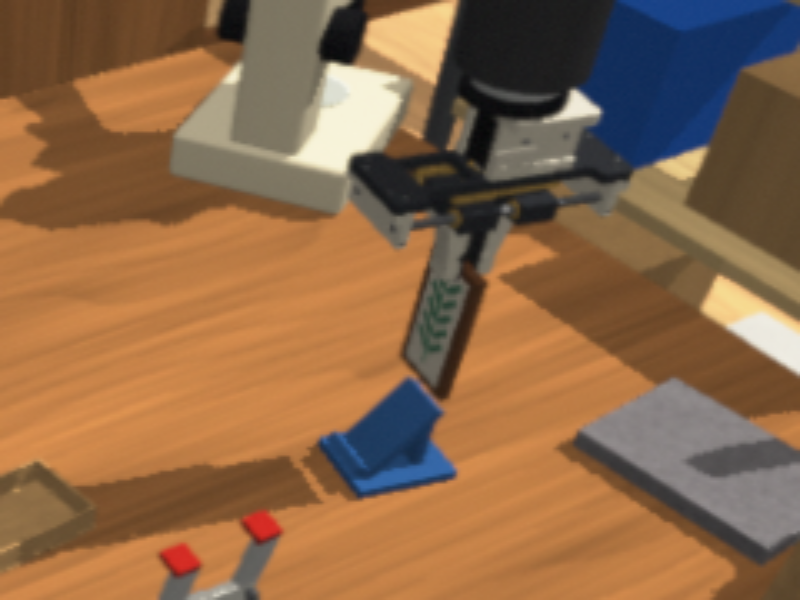

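Call:
play_rows(commands=[[[0,0,0,0],[0,0,0,0],[0,0,-0.2,0.9],[0,0,-0.3,0.9],[0,0,-0.3,0.9],[0,0,-0.3,0.9],[0,0,-0.3,0.9],[0,0,-0.3,0.9],[0,0,-0.2,0.9],[0,0,0,0.9]]], grip_force=25)

```text
time: 15.55
tcp_pos: [0.53, 0.3163, 0.4784]
tcp_rot: [[0.319, -0.948, 0.001], [-0.948, -0.319, 0.0], [-0.0, -0.001, -1.0]]
ft_force: [1.0, 0.1, -2.8]
width: 0.0098
gripper_force: 25.0
```

Call:
play_rows(commands=[[[0,0,0,0.9],[0,0,0,0.9],[0,0,0,0.56],[0.3,-0.08,0,0],[0.7,-0.2,0,0],[0.9,-0.26,0,0],[0.9,-0.26,0,0],[0.9,-0.26,0,0],[0.9,-0.26,0,0],[0.9,-0.26,0,0]]])

```text
time: 16.55
tcp_pos: [0.593, 0.0941, 0.4774]
tcp_rot: [[0.002, -1.0, -0.001], [-1.0, -0.002, -0.0], [0.0, 0.001, -1.0]]
ft_force: [1.2, -0.3, -1.3]
width: 0.0095
gripper_force: 25.0
```

Call:
play_rows(commands=[[[0.9,-0.26,0,0],[0.8,-0.22,0,0],[0.5,-0.15,0,0],[0.2,-0.04,0,0],[0,0,0,0]]])

```text
time: 17.05
tcp_pos: [0.6197, -0.0012, 0.4772]
tcp_rot: [[-0.001, -1.0, -0.001], [-1.0, 0.001, -0.0], [0.0, 0.001, -1.0]]
ft_force: [0.9, 0.9, -0.5]
width: 0.0094
gripper_force: 25.0
```

```bash
python3 - <<'E'
from h import *
to([.62,.0045,.485],-90)
c,im,d,P=snap('wrist');np.savez('w7.npz',im=im,d=d,P=P);cv2.imwrite('pics/w7.png',im[...,::-1])
to([.62,.0045,.485],-90)
E
```

```text
t 17.05 tcp [ 0.6197 -0.0012  0.4772] yaw -90.06 w 0.0094 F [ 0.9  0.9 -0.5] down -1.0
 shift units (current tool axes) [-0.143 -0.008 -0.195]
 roll units -0.008 dyaw 0.06
t 17.1 tcp [ 6.196e-01 -3.000e-04  4.774e-01] yaw -90.03 w 0.0098 F [ 0.9 -0.1 -1.5] down -1.0
 shift units (current tool axes) [-0.121 -0.01  -0.19 ]
 roll units -0.003 dyaw 0.03
```

View pics/w7.png

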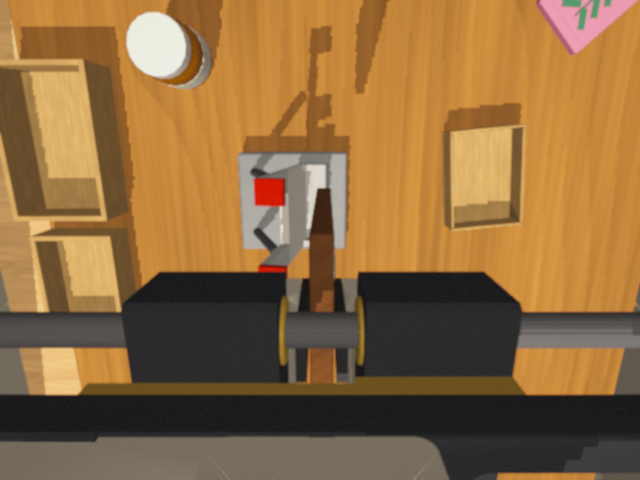

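```bash
python3 - <<'E'
from h import *
np.set_printoptions(suppress=True,linewidth=160)
z=np.load('w7.npz');im,d,P=z['im'].astype(int),z['d'],z['P']
r=(im[...,0]>110)&(im[...,1]<60)&(P[...,2]>.1)&(d>0)
l,k=cv2.connectedComponents(r.astype(np.uint8))
for i in range(1,l):
    q=P[k==i]
    if len(q)>30:
        q=q[q[:,2]>.16];print('tab',len(q),q.mean(0).round(4),np.percentile(q,[2,98],axis=0).round(4).tolist())
# panel: brown, z above .15
v,u=np.mgrid[:480,:640]
m=(u>305)&(u<340)&(v>170)&(v<275)&(d>0)&(P[...,2]>.16)&(im[...,0]<150)&~r
q=P[m];print('panel',len(q),np.percentile(q,[1,50,99],axis=0).round(4).tolist())
for lo in np.arange(.17,.3,.02):
    s=q[(q[:,2]>lo)&(q[:,2]<lo+.02)]
    if len(s)>5: print(lo.round(2),len(s),np.percentile(s[:,0],[3,97]).round(4),s[:,1].min().round(4))
# base plate, lip and face profile in rows
b=(P[...,2]>.018)&(P[...,2]<.030)&(d>0)&(P[...,0]>.55)&(P[...,0]<.75)&(abs(P[...,1])<.1)
print('base',cv2.minAreaRect(P[b][:,:2].astype(np.float32)*1000),np.percentile(P[b],[1,99],axis=0).round(4).tolist())
for row in (172,180,): print(row,[(c,*(P[row,c]*1000).round(0).astype(int)) for c in range(280,346,3)])
E
```

```text
tab 766 [ 0.658  -0.0295  0.1737] [[0.6478, -0.0385, 0.1707], [0.6684, -0.02, 0.176]]
tab 169 [0.6579 0.0299 0.1753] [[0.6474, 0.0291, 0.1692], [0.6684, 0.033, 0.1762]]
panel 1929 [[0.6147, -0.0337, 0.189], [0.6199, -0.0322, 0.3096], [0.6251, -0.0168, 0.3118]]
0.17 25 [0.614  0.6225] -0.0335
0.19 58 [0.6143 0.623 ] -0.0336
0.21 85 [0.6143 0.6234] -0.0336
0.23 110 [0.6147 0.6237] -0.0337
0.25 141 [0.6148 0.624 ] -0.0338
0.27 192 [0.6152 0.6242] -0.0338
0.29 510 [0.6149 0.6251] -0.0339
base ((652.1834106445312, 5.610435485839844), (108.8766860961914, 120.30645751953125), 89.94427490234375) [[0.5926, -0.0487, 0.0208], [0.7111, 0.0584, 0.0264]]
172 [(280, np.int64(655), np.int64(-38), np.int64(124)), (283, np.int64(653), np.int64(-38), np.int64(121)), (286, np.int64(651), np.int64(-37), np.int64(112)), (289, np.int64(649), np.int64(-36), np.int64(101)), (292, np.int64(647), np.int64(-35), np.int64(88)), (295, np.int64(645), np.int64(-34), np.int64(78)), (298, np.int64(643), np.int64(-33), np.int64(66)), (301, np.int64(641), np.int64(-31), np.int64(55)), (304, np.int64(638), np.int64(-30)
[... 1110 characters left out ...]
4(638), np.int64(-21), np.int64(39)), (307, np.int64(635), np.int64(-21), np.int64(33)), (310, np.int64(632), np.int64(-21), np.int64(34)), (313, np.int64(629), np.int64(-21), np.int64(33)), (316, np.int64(626), np.int64(-21), np.int64(37)), (319, np.int64(622), np.int64(-23), np.int64(51)), (322, np.int64(619), np.int64(-23), np.int64(50)), (325, np.int64(616), np.int64(-23), np.int64(52)), (328, np.int64(613), np.int64(-20), np.int64(32)), (331, np.int64(609), np.int64(-19), np.int64(23)), (334, np.int64(606), np.int64(-19), np.int64(24)), (337, np.int64(602), np.int64(-19), np.int64(23)), (340, np.int64(599), np.int64(-19), np.int64(23)), (343, np.int64(596), np.int64(-19), np.int64(24))]
```

Call:
play_rows(commands=[[[-0.12,-0.31,0,0],[0,0,0.4,0],[0,0,0.7,0],[0,0,0.7,0],[0,0,0.6,0],[0,0,0.4,0],[0,0,0.2,0],[0,0,0,0],[0,0,0,0]]])

```text
time: 18.0
tcp_pos: [0.6326, 0.0055, 0.3587]
tcp_rot: [[0.001, -1.0, 0.001], [-1.0, -0.001, -0.0], [0.0, -0.001, -1.0]]
ft_force: [-0.0, -0.2, -2.0]
width: 0.0096
gripper_force: 25.0
```

```bash
python3 - <<'E'
from h import *
np.set_printoptions(suppress=True,linewidth=160)
to([.632,.0045,.345],-90)
c,im,d,P=snap('wrist');im=im.astype(int)
v,u=np.mgrid[:480,:640]
m=(d>0)&(P[...,2]>.04)&(P[...,2]<.23)&(P[...,0]>.6)&(P[...,0]<.66)&(P[...,1]<-.015)&(P[...,1]>-.04)
br=m&(im[...,0]>im[...,2]*1.35)&(im[...,0]<150)&(im[...,1]>im[...,2]+3)
q=P[br];print(len(q),np.percentile(q,[1,50,99],axis=0).round(4).tolist())
for lo in np.arange(.04,.2,.015):
    s=q[(q[:,2]>lo)&(q[:,2]<lo+.015)]
    if len(s)>5: print(lo.round(3),len(s),np.percentile(s[:,0],[3,97]).round(4),np.percentile(s[:,1],[5,50]).round(4))
cv2.imwrite('pics/w8.png',cv2.resize(im[60:300,220:420].astype(np.uint8),(500,600))[...,::-1])
E
```

```text
t 18.0 tcp [0.6326 0.0055 0.3587] yaw -89.95 w 0.0096 F [-0.  -0.2 -2. ] down -1.0
 shift units (current tool axes) [0.025 0.015 0.342]
 roll units 0.006 dyaw -0.05
1866 [[0.6287, -0.0388, 0.0747], [0.6344, -0.0265, 0.1761], [0.6582, -0.0154, 0.1932]]
0.055 6 [0.6284 0.6338] [-0.0265 -0.0265]
0.07 43 [0.6287 0.6365] [-0.0267 -0.0266]
0.085 51 [0.6284 0.6367] [-0.0268 -0.0266]
0.1 71 [0.6284 0.6514] [-0.0267 -0.0266]
0.115 73 [0.6287 0.6372] [-0.0268 -0.0266]
0.13 101 [0.6287 0.6373] [-0.0268 -0.0266]
0.145 123 [0.6289 0.6583] [-0.0362 -0.0267]
0.16 389 [0.6295 0.6585] [-0.0387 -0.0269]
0.175 270 [0.6293 0.6497] [-0.0367 -0.0267]
0.19 739 [0.629  0.6384] [-0.0265 -0.0211]
```

View pics/w8.png

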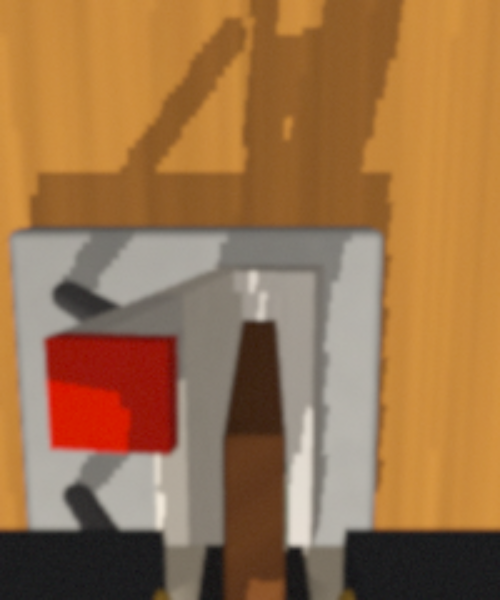

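Call:
play_rows(commands=[[[0.05,0.03,0,0],[0,0,0.2,0],[0,0,0.2,0],[0,0,0.1,0],[0,0,0.05,0],[0,0,0,0]]])

```text
time: 18.65
tcp_pos: [0.6308, 0.0028, 0.3353]
tcp_rot: [[-0.0, -1.0, -0.001], [-1.0, 0.0, -0.0], [0.0, 0.001, -1.0]]
ft_force: [0.9, 0.6, -1.9]
width: 0.0095
gripper_force: 25.0
```

Call:
play_rows(commands=[[[0,0,0.05,0],[0,0,0.05,0],[0,0,0.05,0],[0,0,0,0]]])

```text
time: 19.05
tcp_pos: [0.6316, 0.0029, 0.3317]
tcp_rot: [[0.0, -1.0, 0.003], [-1.0, -0.0, -0.0], [0.0, -0.003, -1.0]]
ft_force: [-0.4, 0.4, 7.6]
width: 0.0098
gripper_force: 25.1
```

```bash
python3 - <<'E'
from h import *
np.set_printoptions(suppress=True,linewidth=160)
to([.632,.0045,.345],-90)
c,im,d,P=snap('wrist');im=im.astype(int)
m=(d>0)&(P[...,2]<.15)&(P[...,0]>.622)&(P[...,0]<.640)&(P[...,1]<-.02)&(P[...,1]>-.05)
for row in range(150,260,4):
    r=np.where(m[row]&(im[row,:,0]>im[row,:,2]*1.3))[0]
    if len(r): a,b=r[0],r[-1];e=r[len(r)//2];print(row,a,b,(P[row,a,0]*1e3).round(1),(P[row,b,0]*1e3).round(1),(P[row,e]*1e3).round(1),im[row,e])
# slot profile at -y end
for row in (170,182): print(row,[(c_,*(P[row,c_]*1000).round(0).astype(int).tolist()) for c_ in range(284,350,4)])
E
```

```text
t 19.05 tcp [0.6316 0.0029 0.3317] yaw -89.97 w 0.0098 F [-0.4  0.4  7.6] down -1.0
 shift units (current tool axes) [-0.04  -0.01  -0.332]
 roll units 0.003 dyaw -0.03
190 319 331 634.9 626.7 [630.8 -29.   47. ] [61 36 22]
194 318 331 635.4 627.1 [630.9 -29.2  65.6] [62 37 21]
198 318 332 635.2 626.8 [631.  -29.1  80.2] [65 39 24]
202 316 332 636.2 627.1 [631.6 -29.4  95.4] [61 35 19]
206 315 332 636.6 627.4 [631.7 -29.3 107.1] [61 38 17]
210 315 332 636.3 627.7 [631.7 -29.3 117.7] [62 37 14]
214 314 332 636.6 627.9 [632.2 -29.4 127.8] [61 40 19]
218 313 332 636.9 628.1 [632.2 -29.3 136.5] [65 39 26]
222 312 332 637.1 628.3 [632.7 -29.2 144. ] [64 38 20]
170 [(284, 661, -40, 24), (288, 658, -40, 24), (292, 655, -40, 23), (296, 652, -40, 22), (300, 649, -40, 23), (304, 646, -40, 24), (308, 643, -40, 23), (312, 640, -40, 23), (316, 637, -40, 23), (320, 634, -40, 23), (324, 631, -40, 24), (328, 628, -40, 23), (332, 626, -40, 23), (336, 623, -40, 23), (340, 620, -40, 23), (344, 617, -40, 23), (348, 614, -40, 23)]
182 [(284, 661, -31, 23), (288, 653, -39, 80), (292, 651, -39, 80), (296, 648, -39, 80), (300, 646, -39, 79), (304, 644, -38, 72), (308, 642, -36, 60), (312, 640, -35, 48), (316, 637, -35, 48), (320, 634, -35, 47), (324, 631, -35, 49), (328, 629, -35, 49), (332, 626, -35, 50), (336, 623, -35, 50), (340, 621, -35, 51), (344, 618, -35, 52), (348, 615, -35, 47)]
```

Call:
play_rows(commands=[[[0,0,0,0],[0,0,0,0],[0,0,0.05,0],[0,0,0.05,0],[0,0,0,0],[0,0,0,0]]], grip_force=4)

```text
time: 19.7
tcp_pos: [0.6316, 0.0029, 0.3275]
tcp_rot: [[0.0, -1.0, 0.003], [-1.0, -0.0, 0.0], [-0.0, -0.003, -1.0]]
ft_force: [-0.2, -0.3, 5.3]
width: 0.0103
gripper_force: 4.0
```

Call:
play_rows(commands=[[[0,0,0,0],[0,0,0,0],[0,0,0,0],[0,0,0,0]]], hand=14)

```text
time: 20.1
tcp_pos: [0.6308, 0.0029, 0.3257]
tcp_rot: [[-0.0, -1.0, -0.0], [-1.0, 0.0, -0.0], [0.0, 0.0, -1.0]]
ft_force: [-0.1, -0.2, 0.7]
width: 0.0141
gripper_force: 0.0
```

```bash
python3 - <<'E'
from h import *
np.set_printoptions(suppress=True,linewidth=160)
to([.632,.0045,.345],-90)
c,im,d,P=snap('wrist');im=im.astype(int)
for row in [182,184,186,187,188,189,190,192,196,204,220]: print(row,[(u,*(P[row,u]*1e3).round(0).astype(int).tolist(),*im[row,u].tolist()) for u in (314,318,322,326,330,334)])
E
```

```text
t 20.1 tcp [0.6308 0.0029 0.3257] yaw -90.01 w 0.0141 F [-0.1 -0.2  0.7] down -1.0
 shift units (current tool axes) [-0.041 -0.029 -0.483]
 roll units -0.002 dyaw 0.01
182 [(314, 636, -35, 48, 172, 164, 153), (318, 634, -35, 48, 211, 203, 192), (322, 631, -35, 48, 165, 157, 148), (326, 628, -35, 48, 164, 157, 148), (330, 626, -36, 49, 163, 157, 147), (334, 623, -36, 50, 166, 158, 149)]
184 [(314, 636, -34, 48, 173, 164, 154), (318, 634, -34, 50, 211, 203, 192), (322, 631, -34, 48, 165, 157, 148), (326, 628, -34, 49, 164, 158, 148), (330, 626, -34, 50, 164, 157, 148), (334, 623, -34, 49, 166, 159, 149)]
186 [(314, 636, -33, 48, 167, 159, 149), (318, 634, -33, 50, 192, 185, 174), (322, 631, -33, 50, 163, 155, 145), (326, 628, -33, 49, 164, 157, 148), (330, 626, -33, 50, 165, 158, 148), (334, 623, -33, 51, 167, 160, 150)]
187 [(314, 637, -30, 33, 164, 156, 147), (318, 634, -30, 35, 173, 165, 155), (322, 631, -30, 35, 157, 150, 141), (326, 628, -30, 35, 162, 154, 145), (330, 625, -30, 36, 165, 158, 148), (334, 623, -32, 49, 166, 158, 149)]
188 [(314, 637, -29, 34, 162, 155, 145), (318, 6
[... 748 characters left out ...]
 626, -28, 45, 128, 116, 107), (334, 623, -29, 49, 166, 158, 150)]
196 [(314, 637, -24, 33, 127, 117, 107), (318, 633, -29, 67, 60, 34, 17), (322, 631, -29, 67, 61, 39, 24), (326, 629, -29, 66, 64, 37, 23), (330, 626, -28, 61, 127, 116, 107), (334, 623, -26, 50, 164, 158, 148)]
204 [(314, 635, -29, 93, 62, 39, 27), (318, 633, -29, 93, 58, 29, 13), (322, 631, -29, 93, 63, 37, 18), (326, 629, -29, 94, 63, 37, 17), (330, 627, -28, 89, 129, 119, 108), (334, 623, -21, 50, 163, 157, 146)]
220 [(314, 635, -29, 133, 58, 33, 15), (318, 633, -29, 134, 64, 36, 23), (322, 631, -29, 135, 66, 38, 20), (326, 629, -29, 134, 63, 38, 19), (330, 627, -20, 94, 124, 113, 102), (334, 623, -10, 50, 164, 158, 149)]
```

Call:
play_rows(commands=[[[0,0,0,0],[0,0,0,0],[0,-0.1,0,0],[0,-0.1,0,0],[0,-0.1,0,0],[0,-0.1,0,0],[0,-0.1,0,0],[0,-0.08,0,0],[0,-0.05,0,0],[0,0,0,0]]], hand=20)

```text
time: 21.15
tcp_pos: [0.6562, 0.0028, 0.3257]
tcp_rot: [[-0.0, -1.0, -0.0], [-1.0, 0.0, -0.0], [0.0, 0.0, -1.0]]
ft_force: [-0.2, -0.8, 0.5]
width: 0.0202
gripper_force: 0.0
```

Call:
play_rows(commands=[[[0,-0.04,0,0],[0,-0.02,0,0],[0,0,0,0]]])

```text
time: 21.45
tcp_pos: [0.6573, 0.0028, 0.3255]
tcp_rot: [[-0.0, -1.0, -0.003], [-1.0, 0.0, -0.0], [0.0, 0.003, -1.0]]
ft_force: [-6.2, 0.5, 2.0]
width: 0.0201
gripper_force: 3.2
```

```bash
cat >> h.py <<'E'
STAND=frame([.6375,.005,.034],0,80)
E
python3 - <<'E'
from h import *
np.set_printoptions(suppress=True,linewidth=160)
to([.6575,.003,.3257],-90)
c,im,d,P=snap('wrist');im=im.astype(int)
Q=(P-STAND[0])@STAND[1]
m=(d>0)&(im[...,0]>im[...,2]*1.3)&(im[...,0]<140)&(Q[...,0]>.01)&(Q[...,0]<.125)&(abs(Q[...,2])<.035)&(Q[...,1]<-.02)&(Q[...,1]>-.04)&(im[...,1]>25)
for lo in np.arange(.01,.12,.015):
    s=Q[m&(Q[...,0]>lo)&(Q[...,0]<lo+.015)]
    if len(s)>5: print(lo.round(3),len(s),(np.percentile(s[:,2],[5,95])*1e3).round(1),np.median(s[:,1]).round(4))
E
```

```text
t 21.45 tcp [0.6573 0.0028 0.3255] yaw -90.03 w 0.0201 F [-6.2  0.5  2. ] down -1.0
 shift units (current tool axes) [-0.005 -0.004 -0.004]
 roll units -0.003 dyaw 0.03
0.01 74 [ 2.8 11.6] -0.034
0.025 95 [ 2.4 11.5] -0.0341
0.04 105 [ 2.5 11.2] -0.0341
0.055 128 [ 2.3 11. ] -0.0341
0.07 164 [ 1.6 10.8] -0.0341
0.085 101 [ 1.6 10.8] -0.0331
```

Call:
play_rows(commands=[[[0,0,0,0],[0,0,0,0],[0,0,0,0],[0,0,-0.3,0],[0,0,-0.6,0],[0,0,-1,0],[0,0,-1,0],[0,0,-0.5,0],[0,0,0,0]]], hand=34)

```text
time: 22.4
tcp_pos: [0.6589, 0.0027, 0.4674]
tcp_rot: [[0.0, -1.0, 0.008], [-1.0, -0.0, 0.001], [-0.001, -0.008, -1.0]]
ft_force: [-0.4, 0.6, 0.8]
width: 0.0337
gripper_force: 0.0
```

```bash
python3 - <<'E'
from h import *
to([.6575,.003,.46],-90)
for n in ['wrist','scene']:
    c,im,d,P=snap(n);im=im.astype(int)
    Q=(P-STAND[0])@STAND[1]
    b=(d>0)&(Q[...,0]>.02)&(Q[...,0]<.13)&(abs(Q[...,2])<.03)
    m=b&(im[...,0]>im[...,2]*1.3)&(im[...,0]<140)&(im[...,1]>25)&(abs(Q[...,1])<.04)
    w=b&(im.min(2)>85)&(abs(Q[...,1])<.03)&(Q[...,2]>.005)
    for nm,k in (('brown',m),('white',w)):
        if k.sum()>20: print(n,nm,k.sum(),(np.percentile(Q[k],[2,50,98],axis=0)*1e3).round(1).tolist())
    for lo in np.arange(.02,.13,.03):
        s=Q[m&(Q[...,0]>lo)&(Q[...,0]<lo+.03)]
        if len(s)>5: print(lo.round(3),(np.percentile(s[:,2],[5,95])*1e3).round(1))
E
```

```text
t 22.4 tcp [0.6589 0.0027 0.4674] yaw -90.0 w 0.0337 F [-0.4  0.6  0.8] down -1.0
 shift units (current tool axes) [-0.009  0.036  0.185]
 roll units 0.0 dyaw -0.0
wrist brown 1089 [[29.1, -34.1, -20.0], [128.4, 1.0, 7.9], [129.9, 31.2, 11.6]]
wrist white 384 [[21.8, -24.7, 10.3], [94.1, -2.0, 11.1], [122.4, 23.2, 12.3]]
0.02 [ 3.  11.9]
0.05 [-26.4  11.4]
0.08 [ 0.1 11.2]
0.11 [ 0.8 10.4]
scene brown 184 [[55.1, -13.9, -22.6], [111.4, 7.2, 0.5], [129.4, 30.7, 8.4]]
0.05 [-27.    6.9]
0.08 [-0.6  1.2]
0.11 [-0.7  7.9]
```

Call:
play_rows(commands=[[[0,0,-0.3,0],[0,0,0,0],[0,0,0,0]]])

```text
time: 22.8
tcp_pos: [0.6586, 0.0029, 0.4738]
tcp_rot: [[-0.0, -1.0, -0.0], [-1.0, 0.0, -0.0], [0.0, 0.0, -1.0]]
ft_force: [0.4, -0.1, 0.5]
width: 0.034
gripper_force: 0.0
```

```bash
python3 -c "
from bench import ctrl
print(ctrl.sign_off())"
```

```text
the job is handed in; nothing more can be done
None
```

I handed the job in at about 23 s, but the sign-off returned no verdict: by my last camera check the framed leaf stands fully home in the slot, picture out, back against the uprights beneath the tabs, let go and with the arm clear.

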